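Shingle slotted packing plates along a tray

TASK

Continue the shingled row in the low dark steel tray with the two slotted steel plates that lie loose on the bench: lay one after the other towards the tray's empty end, in line with the plate already there, each with about a third of its length resting on the free end of the plate before it and its other end down on the tray floor. Leave the plate already in the tray where it is, and leave the steel plate with the round hole alone.

Things in the scene. Friction and masses are not known exactly. Their poses are not given: they have to be found in the camera images.
- plate_0: Bright steel plate 90 x 50 x 8 mm with an open U slot (16 wide, 36 deep) in one short end. Origin: centre of the 90 x 50 outline on the underside; x along the 90 mm to the slotted end, z up. Lies flat in the fixed dark tray (floor 240 x 140 mm, 2 mm thick, lips 12 mm high), near one end, mid-width; +x points along the tray to its empty end, 181 mm or more from this origin.
- plate_a: Bright steel plate 90 x 50 x 8 mm with an open U slot (16 wide, 36 deep) in one short end. Origin: centre of the 90 x 50 outline on the underside; x along the 90 mm to the slotted end, z up. 0.24 kg, flat on the bench right of the tray; same as plate_b, either may go first, slot either way. Laid with a third (30 mm) overlap, its origin is 60 mm on from the plate before and it leans 8 degrees.
- plate_b: Bright steel plate 90 x 50 x 8 mm with an open U slot (16 wide, 36 deep) in one short end. Origin: centre of the 90 x 50 outline on the underside; x along the 90 mm to the slotted end, z up. The other loose one, on the bench right of the tray; the same in every way as plate_a.
- round_hole_plate: Bright steel plate 64 x 50 x 8 mm with a round 18 mm hole through its middle and no slot, flat on the bench among the loose plates; to be left alone. Origin: centre of its underside, x along the 64 mm.
Things that resemble listed ones, but are neither listed nor needed, are in the scene too. What is shaped like the plate_b but turquoise is not meant.

How it is judged:
By the outcome, as a careful person would: the job done as asked, in the order asked, and still so for the second after the job is handed in, with the robot touching nothing.
It also fails if it takes over 58 s, if anything falls off the work surface, if the arm or the gripper's body presses on something with over 40 N, if the wrist force passes 120 N, or if a joint passes its speed limit or range.

ROBOT

A 6-joint arm with a two-finger parallel gripper is mounted at the origin on the work surface; the furniture and walls round the work are solid. World frame = base frame: x ahead of the robot, y to its left, z up, the work surface at z = 0. Lengths are in mm, angles in rad, forces in N, time in s.
With the tool pointing down it reaches from about 275 to 725 mm from the base axis. Payload 15.9 kg.
Tool frame: the origin (TCP) lies midway between the tips of the shut fingers; the grasp point (between the pads) lies r.grip_point_offset behind it (r.grip_point_offset is the distance from the TCP to the grasp point, in mm); z points along the fingers, y is the line along which they close (so a half turn about z gives the same grasp; the last joint's range is limited). The gripper opens to 85 mm and grips with 20 to 120 N. Pads are 22 mm wide; open, the fingers measure 114 mm over their backs; the gripper's body (76 mm by 85 mm) begins 54 mm behind the grasp point. The pads swing forward as they close: fully open they stand 13 mm farther back than shut.
Start: joints at [-1.129, 0.213, -0.034, 1.323, 0, 1.571], TCP at [213.776, -451.979, 231.306] pointing down, gripper open.
Joint ranges: [-2.98, 2.98], [-0.74, 1.72], [-1.14, 1.35], [-2.1, 2.04], [-1.57, 1.44], [-3.14, 3.14]. Speed limits (rad/s): [1.89, 1.89, 2.39, 2.57, 3.14, 3.14].

INTERFACE

Orientations are given as a rotation vector (axis times angle).
In Python, from cell import r, viewer, close_job gives the robot as it stands.
- The arm moves only by the tool jog_arm, never from a script. Its argument "moves" is a list of rows, each an object with "delta_pos": the shift along the tool's x, y, z in units of 800 mm (1.0 is 800 mm), a list of three; "rot": the turn, a rotation vector about the tool's x, y, z in units of 90 degrees (1.0 is 90 degrees), a list of three; "fingers": the opening, from -1 (shut) to 1 (fully open). In form: [{"delta_pos": [x, y, z], "rot": [rx, ry, rz], "fingers": fingers}, ...]. A call has 1 to 20 rows; each row is the pose to reach, as a shift and turn from the pose commanded when the call began, along the tool's axes at that moment; what a row does not reach only later rows make up. A row lasts 1/12 s, in which the tool goes at most 41.7 mm and 7.16 degrees, less where a joint would pass 70% of its speed; a pose out of reach is approached as far as the arm can. A call with a number of a shift or a turn outside -1 to 1 is refused whole. A call with a gripper value outside its range is refused whole. The fingers move at their own pace and stop on an object; the grip force is fixed at half the most. Time passes only in rows, so rows that repeat a pose let the fingers close. It gives the time, the measured TCP pose, the force, the opening and the grip force at its end, in the units of the state.
- r.get_obs(): the state, without advancing time (a new reading comes with each control period).
- viewer.camera(name): name is "side" or "top"; returns a dict with "pixels" (400x640x3 uint8, red, green, blue), "depth" (400x640 float32, mm along the optical axis (not along the pixel's ray), 0 where there is no reading), "fx", "fy", "cx", "cy" (pixels), "k1" (the pictures are not rectified: a ray, as slopes to the right and down, at radius r is drawn at 1 + k1 r^2 times it, then the intrinsics apply), "cam_to_world" (4x4, takes a point from camera to world coordinates). Camera axes: x right, y down, z forward; pixel columns grow to the right and rows downward; lengths in mm; the calibration is good to about 2 mm. A picture is of the moment at which its call begins.
- close_job(): hands the job in; it is judged then, once.
The state is a dict: "time": time; "joint_positions": joint angles; "joint_velocities": joint speeds; "effort": joint torques, N m; "tcp_pos": TCP position; "tcp_rot": TCP orientation; "force": force on the tool from outside, world axes, zero at the start; "wrist_torque": the same for the moment, N m; "opening": finger opening in mm; "grasp_force": force on a finger pad.
Only numpy, scipy, OpenCV 4.12 (cv2) and the standard library are available. Lean on these libraries where they do the work, as an engineer would, in place of code of your own. Each camera call takes 0.05 s, during which the arm holds its last target. There are 200 camera calls.

## Working session

There is one attempt and no reset: what is moved stays moved. The work goes in short steps, Python scripts to look and compute and a tool call to move; the robot and the scene stay as the last step left them, time stands still between calls to the robot, and variables do not carry over. Pictures are saved under pics/ and viewed, at most 10 in all, crops included, and the job is handed in when it is done.

Besides the shell and the picture viewer there is one more tool, called after "Request:" as name(argument=value, ...) on one line, values as JSON. jog_arm: Moves the arm, as the interface text tells. Its arguments: {"type":"object","properties":{"moves":{"type":"array","items":{"type":"object","properties":{"delta_pos":{"type":"array","items":{"type":"number","minimum":-1,"maximum":1}},"rot":{"type":"array","items":{"type":"number","minimum":-1,"maximum":1}},"fingers":{"type":"number"}}}}},"required":["moves"]}

```bash
mkdir -p pics; cat > h.py <<'E'
import numpy as np, cv2
from cell import r, viewer, close_job
def shot(n,f=None):
    c=viewer.camera(n)
    if f: cv2.imwrite(f,c["pixels"][:,:,::-1])
    return c
def ray(c,u,v):
    K=np.array([[c["fx"],0,c["cx"]],[0,c["fy"],c["cy"]],[0,0,1.]])
    p=cv2.undistortPoints(np.float64(np.c_[u,v]).reshape(-1,1,2),K,np.array([c["k1"],0,0,0.]))[:,0]
    T=np.array(c["cam_to_world"]); return T[:3,3],np.c_[p,np.ones(len(p))]@T[:3,:3].T
def toz(c,u,v,z):
    o,d=ray(c,u,v); return o+d*((z-o[2])/d[:,2])[:,None]
E
python3 - <<'E'
from h import *
import cv2
for n in("top","side"):
    c=shot(n,f"pics/{n}0.png"); print(n,c["fx"],c["k1"],np.round(c["cam_to_world"],2).tolist(),np.round(toz(c,[0,639,0,639],[0,0,399,399],0)).tolist())
print(r.get_obs(),r.grip_point_offset)
E
```

```text
top 374.3311383897279 -0.04859396620838966 [[0.02, -0.98, 0.18, 394.28], [-1.0, -0.02, -0.0, 0.16], [0.01, -0.18, -0.98, 924.47], [0.0, 0.0, 0.0, 1.0]] [[1144.0, 960.0, 0.0], [1183.0, -936.0, 0.0], [63.0, 762.0, 0.0], [85.0, -774.0, 0.0]]
side 385.1884935802198 -0.06688493029257198 [[-0.96, -0.17, 0.2, 344.88], [-0.26, 0.58, -0.77, 712.22], [0.02, -0.8, -0.6, 598.18], [0.0, 0.0, 0.0, 1.0]] [[4677.0, -2526.0, 0.0], [-2290.0, -5506.0, 0.0], [895.0, 586.0, 0.0], [-99.0, 307.0, 0.0]]
{'time': 0.1, 'joint_positions': array([-1.12901064e+00,  2.13317910e-01, -3.49851253e-02,  1.32352294e+00,
       -2.86725856e-05,  1.57083399e+00]), 'joint_velocities': array([-0.00075386, -0.00066498,  0.00320224, -0.00196548,  0.00089996,
       -0.00109318]), 'effort': array([ 1.01868118e-04, -6.87247682e+01,  4.87805057e+01,  1.21985085e-02,
        5.72859972e-05,  5.01768483e-06]), 'tcp_pos': array([ 213.63415275, -451.71354635,  230.86463528]), 'tcp_rot': array([-3.06429775e+00, -6.88049214e-01,  3.98215012e-04]), 'force': array([-0.66844028, -0.34145474,  0.66812682]), 'wrist_torque': array([ 0.01947571, -0.01363181,  0.02187037]), 'grasp_force': 0.0, 'opening': 85.19751084864129} 18.700000000000003
```

View pics/top0.png

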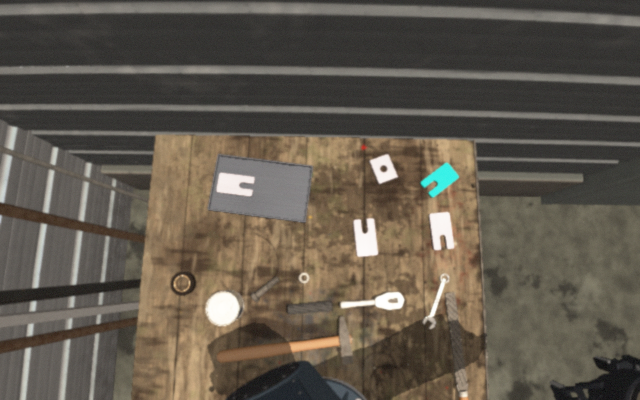

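View pics/side0.png

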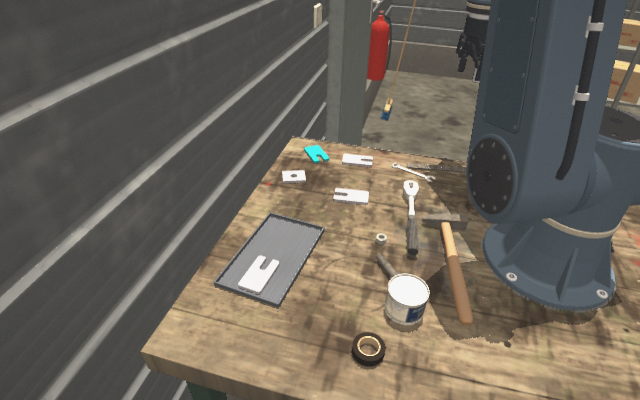

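The top view shows the tray at (260,188), with plate_0 at (236,184) and its slot facing right. There are four candidates for the loose plates:
- (366,238): bright, with an open U slot, so it fits.
- (442,231): bright, with an open U slot, so it fits.
- (384,169): has a round hole, so it's left alone.
- (440,180): turquoise, so it isn't meant.

I'll confirm this in an enlarged crop and measure.

```bash
cat >> h.py <<'E'
def plates(c,z=8,roi=(200,140,480,265)):
    im=c["pixels"]; hsv=cv2.cvtColor(im,cv2.COLOR_RGB2HSV)
    m=((hsv[:,:,2]>165)&(hsv[:,:,1]<60)).astype(np.uint8); k=np.zeros_like(m); k[roi[1]:roi[3],roi[0]:roi[2]]=1; m*=k
    out=[]
    for q in cv2.findContours(m,cv2.RETR_EXTERNAL,cv2.CHAIN_APPROX_NONE)[0]:
        if cv2.contourArea(q)<250: continue
        w=toz(c,q[:,0,0],q[:,0,1],z)[:,:2].astype(np.float32)
        (cx,cy),s,a=cv2.minAreaRect(w); b=cv2.boxPoints(((cx,cy),s,a))
        e=[b[1]-b[0],b[2]-b[1]]; L=max(e,key=np.linalg.norm)
        M=cv2.moments(w.reshape(-1,1,2)); g=np.array([M["m10"],M["m01"]])/M["m00"]
        if (g-[cx,cy])@L>0: L=-L   # +x to slot
        out.append((q.mean(0)[0].round().tolist(),[round(float(cx),1),round(float(cy),1)],[round(float(x),1) for x in s],round(float(np.degrees(np.arctan2(L[1],L[0]))),1)))
    return out
E
python3 - <<'E'
from h import *
c=shot("top")
for p in plates(c): print(p)
cv2.imwrite("pics/crop0.png",cv2.resize(c["pixels"][140:270,200:480,::-1],None,fx=2.8,fy=2.8,interpolation=cv2.INTER_CUBIC))
# tray: dark grey
h=cv2.cvtColor(c["pixels"],cv2.COLOR_RGB2HSV); print(h[200,280],c["pixels"][200,280])
d=c["pixels"].astype(int); m=((abs(d-d[200,280]).max(2)<25)).astype(np.uint8); m[:150]=0;m[230:]=0;m[:,:195]=0;m[:,330:]=0
m=cv2.morphologyEx(m,cv2.MORPH_OPEN,np.ones((3,3)))
q=max(cv2.findContours(m,0,1)[0],key=cv2.contourArea); w=toz(c,q[:,0,0],q[:,0,1],8)[:,:2].astype(np.float32)
R=cv2.minAreaRect(w);print(R,cv2.boxPoints(R).round().tolist())
dm=c["depth"];
for u,v in((366,248),(442,220),(225,184),(280,200),(330,200),(384,180)):
    o,dd=ray(c,[u],[v]); print((u,v),(o+dd*dm[v,u]).round(1))
E
```

```text
([365.0, 236.0], [469.2, -108.0], [92.6, 54.0], 5.6)
([441.0, 232.0], [488.9, -296.5], [91.9, 53.1], -174.1)
([236.0, 184.0], [596.8, 219.0], [92.9, 52.9], -96.4)
([383.0, 168.0], [644.3, -154.3], [66.2, 52.1], 21.2)
[  0   6 136] [136 133 133]
((586.7032470703125, 154.25460815429688), (235.6511688232422, 139.24534606933594), 83.59674835205078) [[504.0, 45.0], [643.0, 29.0], [669.0, 264.0], [531.0, 279.0]]
(366, 248) [[ 442.4 -109.3    8.7]]
(442, 220) [[ 514.  -298.7    8.4]]
(225, 184) [[596.  243.9   8.1]]
(280, 200) [[ 5.591e+02  1.051e+02 -5.000e-01]]
(330, 200) [[561.3 -20.4  -1. ]]
(384, 180) [[ 613.6 -155.9    6.3]]
```

View pics/crop0.png

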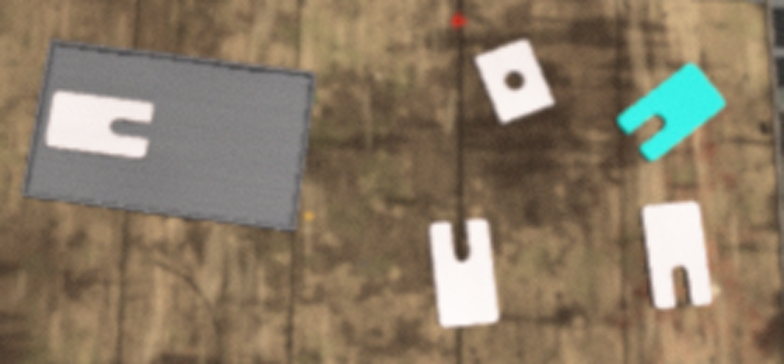

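The crop confirms it: two bright U-slotted plates, at crop (464,272) and (677,255). The round-hole plate is at (514,80) and the turquoise one at (672,110). I'll take the plate at world (469,-108) first.

```bash
cat >> h.py <<'E'
from scipy.spatial.transform import Rotation as Ro
def goal(pos,yaw,tilt=0):  # TCP pos, tool x yaw deg, tool down, then tilt about tool y
    o=r.get_obs(); R0=Ro.from_rotvec(o["tcp_rot"])
    R=Ro.from_euler("z",yaw,degrees=True)*Ro.from_euler("x",180,degrees=True)*Ro.from_euler("y",tilt,degrees=True)
    print("dpos",(R0.inv().apply(np.array(pos)-o["tcp_pos"])/800).round(4),"rot",((R0.inv()*R).as_rotvec()*2/np.pi).round(4),"tcp",o["tcp_pos"].round(1),"t",round(o["time"],2))
E
python3 -c "
from h import *
goal([469,-108,60],5.6)"
```

```text
dpos [ 0.4723 -0.2518  0.2139] rot [-5.00e-04  1.00e-04  2.19e-01] tcp [ 213.7 -451.8  230.9] t 0.15
```

Request:
jog_arm(moves=[{"delta_pos":[0.4723,-0.2518,0.1],"rot":[0,0,0.219],"fingers":0.42},{"delta_pos":[0.4723,-0.2518,0.1],"rot":[0,0,0.219],"fingers":0.42},{"delta_pos":[0.4723,-0.2518,0.1],"rot":[0,0,0.219],"fingers":0.42},{"delta_pos":[0.4723,-0.2518,0.1],"rot":[0,0,0.219],"fingers":0.42},{"delta_pos":[0.4723,-0.2518,0.1],"rot":[0,0,0.219],"fingers":0.42},{"delta_pos":[0.4723,-0.2518,0.1],"rot":[0,0,0.219],"fingers":0.42},{"delta_pos":[0.4723,-0.2518,0.1],"rot":[0,0,0.219],"fingers":0.42},{"delta_pos":[0.4723,-0.2518,0.1],"rot":[0,0,0.219],"fingers":0.42},{"delta_pos":[0.4723,-0.2518,0.1],"rot":[0,0,0.219],"fingers":0.42},{"delta_pos":[0.4723,-0.2518,0.1],"rot":[0,0,0.219],"fingers":0.42},{"delta_pos":[0.4723,-0.2518,0.1],"rot":[0,0,0.219],"fingers":0.42},{"delta_pos":[0.4723,-0.2518,0.1],"rot":[0,0,0.219],"fingers":0.42},{"delta_pos":[0.4723,-0.2518,0.2139],"rot":[0,0,0.219],"fingers":0.42},{"delta_pos":[0.4723,-0.2518,0.2139],"rot":[0,0,0.219],"fingers":0.42},{"delta_pos":[0.4723,-0.2518,0.2139],"rot":[0,0,0.219],"fingers":0.42},{"delta_pos":[0.4723,-0.2518,0.2139],"rot":[0,0,0.219],"fingers":0.42}])

```text
time: 1.48
tcp_pos: [467.0, -108.0, 58.4]
tcp_rot: [-3.136, -0.153, 0.008]
force: [0.5, 0.2, 0.8]
opening: 60.6
grasp_force: 0.0
```

```bash
python3 -c "
from h import *
goal([469,-108,-1],5.6)
o=r.get_obs();print(o['opening'],o['joint_positions'].round(2))
c=shot('side');cv2.imwrite('pics/s1.png',cv2.resize(c['pixels'][80:260,240:480,::-1],None,fx=3,fy=3))"
```

```text
dpos [0.0029 0.0004 0.0742] rot [-0.001   0.0032 -0.    ] tcp [ 467.  -108.    58.4] t 1.48
60.63317952774919 [-0.23  0.28 -0.4   0.89 -0.    2.82]
```

View pics/s1.png

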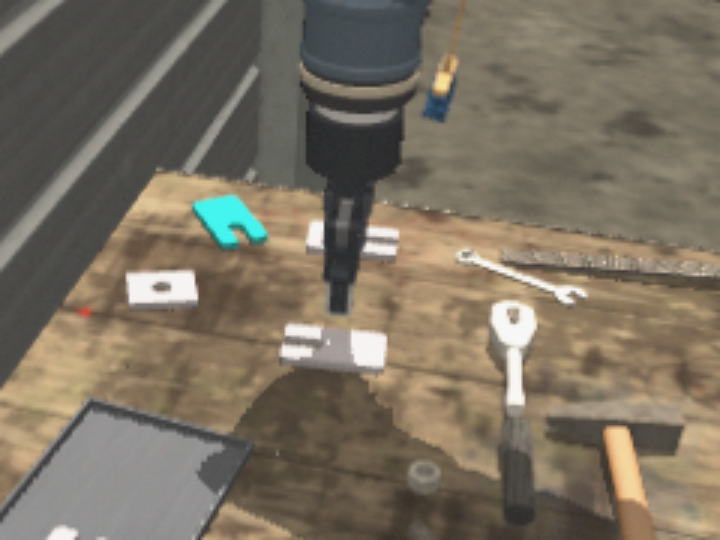

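The fingers hang above the plate, one pad visible at crop (340,300) and in line with the plate at (335,350). I'll go down.

Request:
jog_arm(moves=[{"delta_pos":[0,0,0.05],"rot":[0,0,0],"fingers":0.42},{"delta_pos":[0,0,0.05],"rot":[0,0,0],"fingers":0.42},{"delta_pos":[0,0,0.065],"rot":[0,0,0],"fingers":0.42},{"delta_pos":[0,0,0.075],"rot":[0,0,0],"fingers":0.42},{"delta_pos":[0,0,0.075],"rot":[0,0,0],"fingers":0.42},{"delta_pos":[0,0,0.075],"rot":[0,0,0],"fingers":0.42}])

```text
time: 2.03
tcp_pos: [469.9, -108.6, 1.6]
tcp_rot: [3.138, 0.153, 0.002]
force: [0.4, -0.3, -0.3]
opening: 60.6
grasp_force: 0.0
```

Request:
jog_arm(moves=[{"delta_pos":[0,0,0.002],"rot":[0,0,0],"fingers":0.42},{"delta_pos":[0,0,0.002],"rot":[0,0,0],"fingers":-1},{"delta_pos":[0,0,0.002],"rot":[0,0,0],"fingers":-1},{"delta_pos":[0,0,0.002],"rot":[0,0,0],"fingers":-1},{"delta_pos":[0,0,0.002],"rot":[0,0,0],"fingers":-1},{"delta_pos":[0,0,0.002],"rot":[0,0,0],"fingers":-1}])

```text
time: 2.53
tcp_pos: [469.8, -108.5, -0.2]
tcp_rot: [3.137, 0.154, 0.002]
force: [-4.0, 0.7, 15.6]
opening: 47.9
grasp_force: 59.4
```

Request:
jog_arm(moves=[{"delta_pos":[0,0,-0.01],"rot":[0,0,0],"fingers":-1},{"delta_pos":[0,0,-0.05],"rot":[0,0,0],"fingers":-1},{"delta_pos":[0,0,-0.125],"rot":[0,0,0],"fingers":-1},{"delta_pos":[0,0,-0.125],"rot":[0,0,0],"fingers":-1},{"delta_pos":[0,0,-0.125],"rot":[0,0,0],"fingers":-1},{"delta_pos":[0,0,-0.125],"rot":[0,0,0],"fingers":-1}])

```text
time: 3.03
tcp_pos: [469.9, -108.5, 99.7]
tcp_rot: [3.137, 0.153, 0.003]
force: [-0.5, -0.3, -3.3]
opening: 47.7
grasp_force: 63.3
```

```bash
python3 -c "
from h import *
p0=np.array([596.8,219.0]);d=np.array([-.1115,-.9938]); t=p0+60*d; print(t)
goal([t[0],t[1],100],83.6)
c=shot('side');cv2.imwrite('pics/s2.png',cv2.resize(c['pixels'][80:260,240:480,::-1],None,fx=3,fy=3))"
```

```text
[590.11  159.372]
dpos [ 1.822e-01 -3.186e-01 -2.000e-04] rot [ 1.300e-03 -8.000e-04 -8.667e-01] tcp [ 469.9 -108.5   99.7] t 3.03
```

View pics/s2.png

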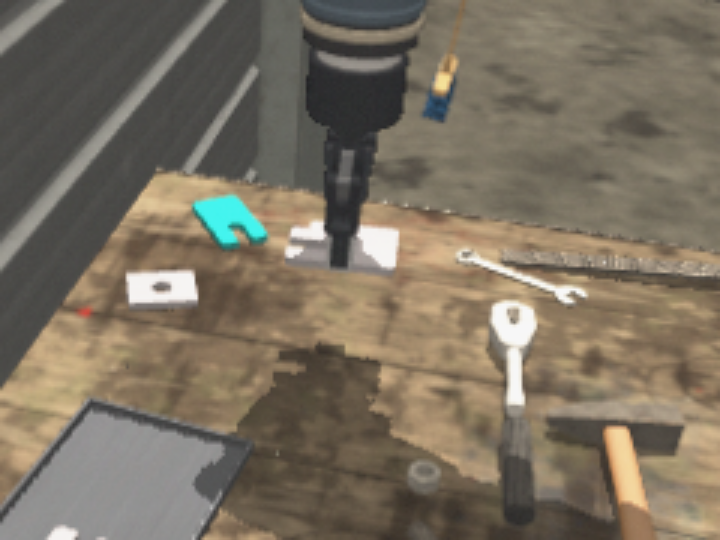

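The plate is held level and gripped mid-length, with the finger at crop x=340 and the plate spanning 287 to 398. I'll carry it to the tray.

Request:
jog_arm(moves=[{"delta_pos":[0.182,-0.3186,0],"rot":[0,0,-0.867],"fingers":-1},{"delta_pos":[0.182,-0.3186,0],"rot":[0,0,-0.867],"fingers":-1},{"delta_pos":[0.182,-0.3186,0],"rot":[0,0,-0.867],"fingers":-1},{"delta_pos":[0.182,-0.3186,0],"rot":[0,0,-0.867],"fingers":-1},{"delta_pos":[0.182,-0.3186,0],"rot":[0,0,-0.867],"fingers":-1},{"delta_pos":[0.182,-0.3186,0],"rot":[0,0,-0.867],"fingers":-1},{"delta_pos":[0.182,-0.3186,0],"rot":[0,0,-0.867],"fingers":-1},{"delta_pos":[0.182,-0.3186,0],"rot":[0,0,-0.867],"fingers":-1},{"delta_pos":[0.182,-0.3186,0],"rot":[0,0,-0.867],"fingers":-1},{"delta_pos":[0.182,-0.3186,0],"rot":[0,0,-0.867],"fingers":-1},{"delta_pos":[0.182,-0.3186,0],"rot":[0,0,-0.867],"fingers":-1},{"delta_pos":[0.182,-0.3186,0],"rot":[0,0,-0.867],"fingers":-1},{"delta_pos":[0.182,-0.3186,0],"rot":[0,0,-0.867],"fingers":-1},{"delta_pos":[0.182,-0.3186,0],"rot":[0,0,-0.867],"fingers":-1},{"delta_pos":[0.182,-0.3186,0],"rot":[0,0,-0.867],"fingers":-1},{"delta_pos":[0.182,-0.3186,0],"rot":[0,0,-0.867],"fingers":-1}])

```text
time: 4.42
tcp_pos: [589.1, 159.5, 98.4]
tcp_rot: [-2.343, -2.092, 0.0]
force: [-0.6, -0.1, -2.3]
opening: 47.4
grasp_force: 63.3
```

```bash
python3 -c "
from h import *
goal([590.1,159.4,30],83.6,7.7)"
```

```text
dpos [0.0001 0.0012 0.0855] rot [-0.0001  0.0856 -0.0009] tcp [589.1 159.5  98.4] t 4.42
```

Request:
jog_arm(moves=[{"delta_pos":[0,0.001,0.04],"rot":[0,0.0856,0],"fingers":-1},{"delta_pos":[0,0.001,0.08],"rot":[0,0.0856,0],"fingers":-1},{"delta_pos":[0,0.001,0.087],"rot":[0,0.0856,0],"fingers":-1},{"delta_pos":[0,0.001,0.087],"rot":[0,0.0856,0],"fingers":-1},{"delta_pos":[0,0.001,0.087],"rot":[0,0.0856,0],"fingers":-1},{"delta_pos":[0,0.001,0.087],"rot":[0,0.0856,0],"fingers":-1}])

```text
time: 4.92
tcp_pos: [591.3, 160.2, 30.9]
tcp_rot: [-2.272, -2.034, -0.156]
force: [0.6, -0.1, -2.1]
opening: 47.5
grasp_force: 63.4
```

```bash
python3 -c "
from h import *
goal([590.1,159.4,9.5],83.6,7.7)
c=shot('side');cv2.imwrite('pics/s3.png',cv2.resize(c['pixels'][170:330,190:390,::-1],None,fx=3.5,fy=3.5))"
```

```text
dpos [-0.0048 -0.0015  0.0264] rot [ 0.0014 -0.0002  0.0008] tcp [591.3 160.2  30.9] t 4.92
```

View pics/s3.png

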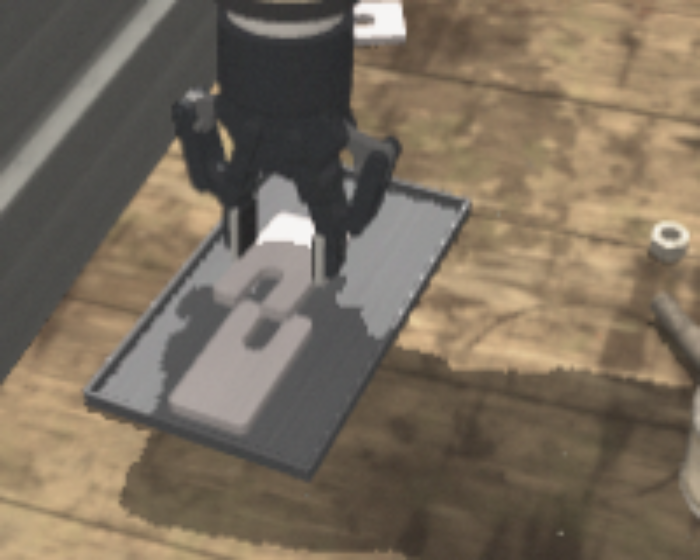

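The plate is held over plate_0, tilted the right way and in line: its raised end is at crop (265,275) and plate_0 is at (240,360). I'll lower it gently.

Request:
jog_arm(moves=[{"delta_pos":[-0.002,-0.0005,0.012],"rot":[0,0,0],"fingers":-1},{"delta_pos":[-0.003,-0.0005,0.02],"rot":[0,0,0],"fingers":-1},{"delta_pos":[-0.0038,-0.0005,0.0245],"rot":[0,0,0],"fingers":-1},{"delta_pos":[-0.004,-0.0005,0.0255],"rot":[0,0,0],"fingers":-1},{"delta_pos":[-0.004,-0.0005,0.0265],"rot":[0,0,0],"fingers":-1},{"delta_pos":[-0.004,-0.0005,0.0265],"rot":[0,0,0],"fingers":-1}])

```text
time: 5.47
tcp_pos: [589.3, 159.3, 7.8]
tcp_rot: [-2.271, -2.032, -0.153]
force: [-5.0, -1.8, 8.1]
opening: 47.2
grasp_force: 64.5
```

Request:
jog_arm(moves=[{"delta_pos":[0,0,0],"rot":[0,0,0],"fingers":0.42},{"delta_pos":[0,0,0],"rot":[0,0,0],"fingers":0.42},{"delta_pos":[0,0,0],"rot":[0,0,0],"fingers":0.42},{"delta_pos":[0,0,0],"rot":[0,0,0],"fingers":0.42},{"delta_pos":[0,0,-0.01],"rot":[0,0,0],"fingers":0.42},{"delta_pos":[0,0,-0.03],"rot":[0,0,0],"fingers":0.42},{"delta_pos":[0,0,-0.08],"rot":[0,0,0],"fingers":0.42},{"delta_pos":[0,0,-0.12],"rot":[0,0,0],"fingers":0.42},{"delta_pos":[0,0,-0.15],"rot":[0,0,0],"fingers":0.42},{"delta_pos":[0,0,-0.15],"rot":[0,0,0],"fingers":0.42}])

```text
time: 6.3
tcp_pos: [590.3, 143.1, 132.5]
tcp_rot: [-2.274, -2.035, -0.163]
force: [1.2, 0.5, -0.3]
opening: 60.8
grasp_force: 0.0
```

```bash
python3 -c "
from h import *
goal([489.5,-296.5,115],5.9)"
```

```text
dpos [-0.5578 -0.0642 -0.0551] rot [-0.055  -0.0764  0.8623] tcp [590.3 143.1 132.5] t 6.3
```

Request:
jog_arm(moves=[{"delta_pos":[-0.5578,-0.0642,-0.0551],"rot":[-0.055,-0.0764,0.8623],"fingers":0.42},{"delta_pos":[-0.5578,-0.0642,-0.0551],"rot":[-0.055,-0.0764,0.8623],"fingers":0.42},{"delta_pos":[-0.5578,-0.0642,-0.0551],"rot":[-0.055,-0.0764,0.8623],"fingers":0.42},{"delta_pos":[-0.5578,-0.0642,-0.0551],"rot":[-0.055,-0.0764,0.8623],"fingers":0.42},{"delta_pos":[-0.5578,-0.0642,-0.0551],"rot":[-0.055,-0.0764,0.8623],"fingers":0.42},{"delta_pos":[-0.5578,-0.0642,-0.0551],"rot":[-0.055,-0.0764,0.8623],"fingers":0.42},{"delta_pos":[-0.5578,-0.0642,-0.0551],"rot":[-0.055,-0.0764,0.8623],"fingers":0.42},{"delta_pos":[-0.5578,-0.0642,-0.0551],"rot":[-0.055,-0.0764,0.8623],"fingers":0.42},{"delta_pos":[-0.5578,-0.0642,-0.0551],"rot":[-0.055,-0.0764,0.8623],"fingers":0.42},{"delta_pos":[-0.5578,-0.0642,-0.0551],"rot":[-0.055,-0.0764,0.8623],"fingers":0.42},{"delta_pos":[-0.5578,-0.0642,-0.0551],"rot":[-0.055,-0.0764,0.8623],"fingers":0.42},{"delta_pos":[-0.5578,-0.0642,-0.0551],"rot":[-0.055,-0.0764,0.8623],"fingers":0.42},{"delta_pos":[-0.5578,-0.0642,-0.0551],"rot":[-0.055,-0.0764,0.8623],"fingers":0.42},{"delta_pos":[-0.5578,-0.0642,-0.0551],"rot":[-0.055,-0.0764,0.8623],"fingers":0.42},{"delta_pos":[-0.5578,-0.0642,-0.0551],"rot":[-0.055,-0.0764,0.8623],"fingers":0.42},{"delta_pos":[-0.5578,-0.0642,-0.0551],"rot":[-0.055,-0.0764,0.8623],"fingers":0.42},{"delta_pos":[-0.5578,-0.0642,-0.0551],"rot":[-0.055,-0.0764,0.8623],"fingers":0.42}])

```text
time: 7.72
tcp_pos: [487.4, -295.6, 110.5]
tcp_rot: [3.136, 0.165, -0.012]
force: [0.1, -0.6, 0.5]
opening: 60.8
grasp_force: 0.0
```

```bash
python3 -c "
from h import *
goal([489.5,-296.5,-0.5],5.9)
c=shot('top')
for z in(10,16): print(plates(c,z,(205,150,320,225)))
cv2.imwrite('pics/t4.png',cv2.resize(c['pixels'][145:235,195:325,::-1],None,fx=5,fy=5,interpolation=cv2.INTER_CUBIC))"
```

```text
dpos [0.0035 0.0014 0.1387] rot [0.0003 0.0048 0.0014] tcp [ 487.4 -295.6  110.5] t 7.72
[([247.0, 185.0], [593.5, 188.1], [155.4, 56.1], 83.6)]
[([247.0, 185.0], [592.2, 186.9], [154.4, 55.8], 83.6)]
```

View pics/t4.png

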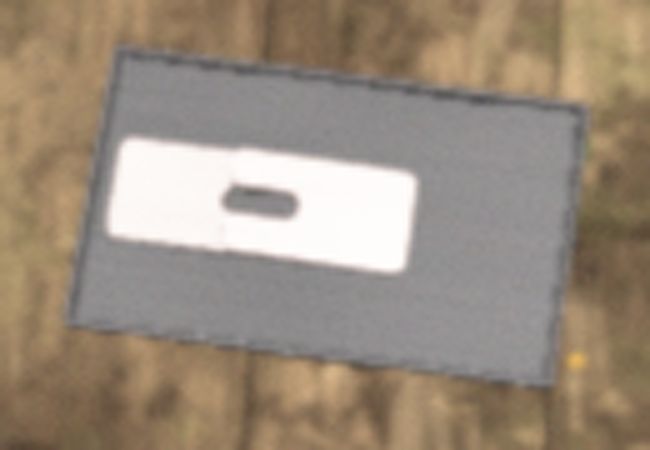

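The first plate is well laid, in line, with about 28–30 mm of overlap: the near edge is at crop x≈235 and the free end at x≈410. plate_0 hasn't moved. Next I'll pick up the second plate.

Request:
jog_arm(moves=[{"delta_pos":[0,0,0.05],"rot":[0,0,0],"fingers":0.42},{"delta_pos":[0,0,0.1],"rot":[0,0,0],"fingers":0.42},{"delta_pos":[0,0,0.12],"rot":[0,0,0],"fingers":0.42},{"delta_pos":[0,0,0.132],"rot":[0,0,0],"fingers":0.42},{"delta_pos":[0,0,0.14],"rot":[0,0,0],"fingers":0.42},{"delta_pos":[0,0,0.14],"rot":[0,0,0],"fingers":0.42},{"delta_pos":[0,0,0.14],"rot":[0,0,0],"fingers":0.42}])

```text
time: 8.35
tcp_pos: [487.0, -296.9, -0.6]
tcp_rot: [3.136, 0.163, -0.01]
force: [0.8, 0.5, 0.4]
opening: 60.7
grasp_force: 0.0
```

```bash
python3 -c "
from h import *
goal([489.5,-296.5,-0.8],5.9)"
```

```text
dpos [ 0.0032 -0.0002  0.0002] rot [0.0009 0.0042 0.0005] tcp [ 487.  -296.9   -0.6] t 8.35
```

Request:
jog_arm(moves=[{"delta_pos":[0.003,0,0],"rot":[0.001,0.004,0],"fingers":0.42},{"delta_pos":[0.003,0,0],"rot":[0.001,0.004,0],"fingers":0.42},{"delta_pos":[0.003,0,0],"rot":[0.001,0.004,0],"fingers":-1},{"delta_pos":[0.003,0,0],"rot":[0.001,0.004,0],"fingers":-1},{"delta_pos":[0.003,0,0],"rot":[0.001,0.004,0],"fingers":-1},{"delta_pos":[0.003,0,0],"rot":[0.001,0.004,0],"fingers":-1},{"delta_pos":[0.003,0,0],"rot":[0.001,0.004,0],"fingers":-1}])

```text
time: 8.93
tcp_pos: [489.2, -296.8, -0.3]
tcp_rot: [3.137, 0.162, 0.0]
force: [-2.6, 1.6, 12.7]
opening: 48.1
grasp_force: 60.0
```

Request:
jog_arm(moves=[{"delta_pos":[0,0,-0.01],"rot":[0,0,0],"fingers":-1},{"delta_pos":[0,0,-0.05],"rot":[0,0,0],"fingers":-1},{"delta_pos":[0,0,-0.125],"rot":[0,0,0],"fingers":-1},{"delta_pos":[0,0,-0.125],"rot":[0,0,0],"fingers":-1},{"delta_pos":[0,0,-0.125],"rot":[0,0,0],"fingers":-1},{"delta_pos":[0,0,-0.125],"rot":[0,0,0],"fingers":-1}])

```text
time: 9.43
tcp_pos: [489.3, -296.8, 99.4]
tcp_rot: [3.137, 0.162, 0.001]
force: [-0.3, 0.1, -2.6]
opening: 47.7
grasp_force: 63.3
```

```bash
python3 -c "
from h import *
goal([583,99.7,100],83.6)"
```

```text
dpos [ 0.1676 -0.4809 -0.0008] rot [ 3.000e-04 -1.000e-04 -8.631e-01] tcp [ 489.3 -296.8   99.4] t 9.43
```

Request:
jog_arm(moves=[{"delta_pos":[0.1676,-0.481,0],"rot":[0,0,-0.863],"fingers":-1},{"delta_pos":[0.1676,-0.481,0],"rot":[0,0,-0.863],"fingers":-1},{"delta_pos":[0.1676,-0.481,0],"rot":[0,0,-0.863],"fingers":-1},{"delta_pos":[0.1676,-0.481,0],"rot":[0,0,-0.863],"fingers":-1},{"delta_pos":[0.1676,-0.481,0],"rot":[0,0,-0.863],"fingers":-1},{"delta_pos":[0.1676,-0.481,0],"rot":[0,0,-0.863],"fingers":-1},{"delta_pos":[0.1676,-0.481,0],"rot":[0,0,-0.863],"fingers":-1},{"delta_pos":[0.1676,-0.481,0],"rot":[0,0,-0.863],"fingers":-1},{"delta_pos":[0.1676,-0.481,0],"rot":[0,0,-0.863],"fingers":-1},{"delta_pos":[0.1676,-0.481,0],"rot":[0,0,-0.863],"fingers":-1},{"delta_pos":[0.1676,-0.481,0],"rot":[0,0,-0.863],"fingers":-1},{"delta_pos":[0.1676,-0.481,0],"rot":[0,0,-0.863],"fingers":-1},{"delta_pos":[0.1676,-0.481,0],"rot":[0,0,-0.863],"fingers":-1},{"delta_pos":[0.1676,-0.481,0],"rot":[0,0,-0.863],"fingers":-1},{"delta_pos":[0.1676,-0.481,0],"rot":[0,0,-0.863],"fingers":-1},{"delta_pos":[0.1676,-0.481,0],"rot":[0,0,-0.863],"fingers":-1},{"delta_pos":[0.1676,-0.481,0],"rot":[0,0,-0.863],"fingers":-1}])

```text
time: 10.85
tcp_pos: [582.3, 99.4, 98.5]
tcp_rot: [-2.343, -2.09, 0.001]
force: [-0.6, -0.7, -2.2]
opening: 47.6
grasp_force: 63.4
```

```bash
python3 -c "
from h import *
goal([583,99.7,30],83.6,7.7)"
```

```text
dpos [0.0004 0.0009 0.0857] rot [-0.001   0.0851 -0.0015] tcp [582.3  99.4  98.5] t 10.85
```

Request:
jog_arm(moves=[{"delta_pos":[0,0.001,0.04],"rot":[0,0.0855,-0.001],"fingers":-1},{"delta_pos":[0,0.001,0.08],"rot":[0,0.0855,-0.001],"fingers":-1},{"delta_pos":[0,0.001,0.086],"rot":[0,0.0855,-0.001],"fingers":-1},{"delta_pos":[0,0.001,0.086],"rot":[0,0.0855,-0.001],"fingers":-1},{"delta_pos":[0,0.001,0.086],"rot":[0,0.0855,-0.001],"fingers":-1},{"delta_pos":[0,0.001,0.086],"rot":[0,0.0855,-0.001],"fingers":-1},{"delta_pos":[0,0.001,0.086],"rot":[0,0.0855,-0.001],"fingers":-1}])

```text
time: 11.43
tcp_pos: [584.3, 100.7, 31.5]
tcp_rot: [-2.27, -2.034, -0.155]
force: [-0.5, -0.2, -2.5]
opening: 47.5
grasp_force: 63.4
```

```bash
python3 -c "
from h import *
goal([583,99.7,8],83.6,7.7)"
```

```text
dpos [-0.0054 -0.0015  0.0289] rot [ 0.0004 -0.0005  0.0014] tcp [584.3 100.7  31.5] t 11.43
```

Request:
jog_arm(moves=[{"delta_pos":[-0.003,-0.001,0.012],"rot":[0,0,0],"fingers":-1},{"delta_pos":[-0.004,-0.001,0.02],"rot":[0,0,0],"fingers":-1},{"delta_pos":[-0.005,-0.001,0.025],"rot":[0,0,0],"fingers":-1},{"delta_pos":[-0.005,-0.001,0.0265],"rot":[0,0,0],"fingers":-1},{"delta_pos":[-0.005,-0.001,0.0275],"rot":[0,0,0],"fingers":-1},{"delta_pos":[-0.005,-0.001,0.0275],"rot":[0,0,0],"fingers":-1}])

```text
time: 11.93
tcp_pos: [581.6, 99.0, 7.5]
tcp_rot: [-2.27, -2.032, -0.151]
force: [-7.0, -3.0, 9.0]
opening: 47.6
grasp_force: 64.8
```

Request:
jog_arm(moves=[{"delta_pos":[0,0,0],"rot":[0,0,0],"fingers":0.42},{"delta_pos":[0,0,0],"rot":[0,0,0],"fingers":0.42},{"delta_pos":[0,0,0],"rot":[0,0,0],"fingers":0.42},{"delta_pos":[0,0,0],"rot":[0,0,0],"fingers":0.42},{"delta_pos":[0,0,-0.01],"rot":[0,0,0],"fingers":0.42},{"delta_pos":[0,0,-0.03],"rot":[0,0,0],"fingers":0.42},{"delta_pos":[0,0,-0.08],"rot":[0,0,0],"fingers":0.42},{"delta_pos":[0,0,-0.12],"rot":[0,0,0],"fingers":0.42},{"delta_pos":[0,0,-0.15],"rot":[0,0,0],"fingers":0.42},{"delta_pos":[-0.2,0,-0.17],"rot":[0,0,0],"fingers":0.42},{"delta_pos":[-0.3,0,-0.17],"rot":[0,0,0],"fingers":0.42},{"delta_pos":[-0.3,0,-0.17],"rot":[0,0,0],"fingers":0.42},{"delta_pos":[-0.3,0,-0.17],"rot":[0,0,0],"fingers":0.42},{"delta_pos":[-0.3,0,-0.17],"rot":[0,0,0],"fingers":0.42},{"delta_pos":[-0.3,0,-0.17],"rot":[0,0,0],"fingers":0.42},{"delta_pos":[-0.3,0,-0.17],"rot":[0,0,0],"fingers":0.42}])

```text
time: 13.27
tcp_pos: [553.2, -160.7, 109.8]
tcp_rot: [-2.275, -2.028, -0.151]
force: [-0.2, -0.4, -0.2]
opening: 61.0
grasp_force: 0.0
```

```bash
python3 -c "
from h import *
c=shot('top'); s=shot('side')
print(plates(c,10,(205,150,320,225)), plates(c,8,(330,140,480,265)))
a=cv2.resize(c['pixels'][145:235,195:325],(780,540),interpolation=cv2.INTER_CUBIC)[::1]
b=s['pixels'][200:320,200:340]
cv2.imwrite('pics/f.png',np.hstack([cv2.resize(a,(400,277)),cv2.resize(b,(323,277),interpolation=cv2.INTER_CUBIC)])[:,:,::-1])"
```

```text
[([263.0, 187.0], [589.9, 157.7], [216.4, 56.3], -96.8)] [([383.0, 168.0], [644.0, -154.4], [67.1, 53.2], -158.3)]
```

View pics/f.png

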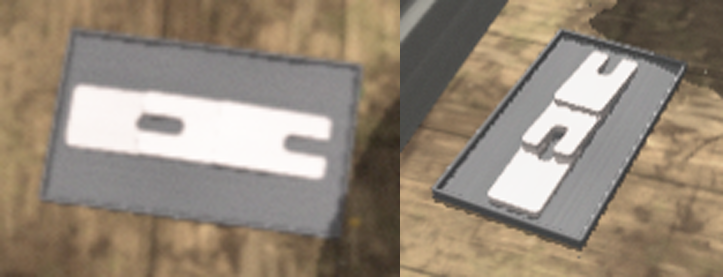

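The final picture shows a straight three-plate shingle inside the tray, with its free end at (330,150) and clear of the lip. The row has grown by 61 mm, and the round-hole plate hasn't moved. I'll hand it in.

```bash
python3 -c "
from h import *
print(close_job())"
```

```text
the job is handed in; nothing more can be done
None
```

Both slotted plates are laid in line in the tray, each overlapping the one before by about 28–30 mm with its far end on the tray floor. plate_0 and the round-hole plate did not move, and the job was handed in at about 13 s.

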